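# Tip a sorting tote so the small nuts gather at its pouring corner, and hold it

### The job

Small and large hex nuts lie mixed in the rear half of the sorting tote. Pick the tote up by its handle and tip it so that all five small nuts slide under the divider and gather in the corner with the pouring lip, while the two large ones stay behind the divider; spill none and leave the other things on the desk alone. Finish while still holding the tote in the gripper, tipped towards that corner and still, a good 10 cm clear of the desk, so that I can scoop the small nuts out.

Things in the scene. Friction and masses are not known exactly. Their poses are not given: they have to be found in the camera images.
- tote: open grey plastic sorting tote, outside 180 mm long (its x) by 120 mm wide (its y), walls 45 mm high, 4 mm thick, floor 4 mm thick, 0.22 to 0.37 kg empty; origin at the centre of its underside, z up. A divider parts it into a rear half (+x) and a front half (-x); the front half faces the robot, turned at most 0.5 rad (29 degrees) either way
- tote_gap (a point): middle of the low gap under the divider, on the tote's floor (0, 0, 4 mm in its frame). The divider is a cross wall 6 mm thick along the tote's y, its top 45 mm up; the gap is 9 mm high over the full inner width of 112 mm: small nuts pass under it flat, large ones cannot
- tote_handle (a point): centre of the tote's black handle bar, over the divider, straight above the tote's origin by 84 mm; the bar runs along the tote's y, 94 mm long with a clear span of 64 mm between its two posts, 16 mm thick along x, 20 mm high; pinch it across its thickness (along the tote's x) from above
- tote_lip (a point): point on the tote's inner floor (-72, +42, 4 mm in its frame) at the middle of the pouring corner: the front left corner (-x, +y) is cut off at 45 degrees, 30 mm off each side, and its wall is only 26 mm high with a flared lip
- small_nut_1: small steel hex nut, 13 mm across flats (15 mm across corners), 6.5 mm high, 12 g, lying flat in the tote's rear half at first; origin at the centre of its underside. Slightly oiled: it starts to slide on the tote's floor at a slope of 7 to 11 degrees
- small_nut_2: small steel hex nut, 13 mm across flats (15 mm across corners), 6.5 mm high, 12 g, lying flat in the tote's rear half at first; origin at the centre of its underside. Slightly oiled: it starts to slide on the tote's floor at a slope of 7 to 11 degrees
- small_nut_3: small steel hex nut, 13 mm across flats (15 mm across corners), 6.5 mm high, 12 g, lying flat in the tote's rear half at first; origin at the centre of its underside. Slightly oiled: it starts to slide on the tote's floor at a slope of 7 to 11 degrees
- small_nut_4: small steel hex nut, 13 mm across flats (15 mm across corners), 6.5 mm high, 12 g, lying flat in the tote's rear half at first; origin at the centre of its underside. Slightly oiled: it starts to slide on the tote's floor at a slope of 7 to 11 degrees
- small_nut_5: small steel hex nut, 13 mm across flats (15 mm across corners), 6.5 mm high, 12 g, lying flat in the tote's rear half at first; origin at the centre of its underside. Slightly oiled: it starts to slide on the tote's floor at a slope of 7 to 11 degrees
- large_nut_1: large steel hex nut, 22 mm across flats (25 mm across corners), 12.5 mm high, 30 g, lying flat in the tote's rear half at first; origin at the centre of its underside. Slides like the small ones
- large_nut_2: large steel hex nut, 22 mm across flats (25 mm across corners), 12.5 mm high, 30 g, lying flat in the tote's rear half at first; origin at the centre of its underside. Slides like the small ones
- scissors: bystander, to be left alone: pair of scissors lying left of the tote, 72x170 mm
- note_pad: bystander, to be left alone: small note pad, 78x77x20 mm, left of the tote
- forceps: bystander, to be left alone: thin plastic forceps, 132 mm long, right of the tote
- petri_dish: bystander, to be left alone: closed petri dish with brown contents, 60 mm across, 13 mm high, behind the tote
- vial_6: bystander, to be left alone: screw-cap vial with a blue cap, 27 mm across, 62 mm high, behind the tote

How it is judged:
At the end, for the whole second after the job is handed in: The gripper holds the tote still, tilted 15 to 57 degrees, lip floor over 60 mm and origin over 80 mm above the desk; every small nut within 50 mm of the floor point at the lip, both large nuts in the tote behind the divider, all at rest (under 30 mm/s) (height (world z) of tote_lip above 0.06 m and height (world z) of tote above 0.08 m and angle between tote's own z axis and vertical between 0.26 and 1 rad and contact force between the fingers and tote above 1 N and linear speed of tote below 0.02 m/s and angular speed of tote below 0.1 rad/s and distance between each of small_nut_1, small_nut_2, small_nut_3, small_nut_4, small_nut_5 and tote_lip below 0.05 m and linear speed of each of small_nut_1, small_nut_2, small_nut_3, small_nut_4, small_nut_5, large_nut_1, large_nut_2 below 0.03 m/s and x of each of large_nut_1, large_nut_2 in the frame of tote above 0.008 m and distance between each of large_nut_1, large_nut_2 and tote below 0.12 m); the arm keeps its last pose, push and grip.
It fails at once if a nut leaves the tote (distance between any of small_nut_1, small_nut_2, small_nut_3, small_nut_4, small_nut_5, large_nut_1, large_nut_2 and tote above 0.14 m).
It fails at once if a bystander is moved by more than 30 mm (distance of any of scissors, note_pad, forceps, petri_dish, vial_6 from where it was at the start of the episode above 0.03 m).
It also fails if it takes over 64 s, if anything falls off the work surface, if the arm or the gripper's body presses on something with over 40 N, if the wrist force passes 120 N, or if a joint passes its speed limit or range.

### The arm

A 6-joint arm with a two-finger parallel gripper is mounted at the origin on a cart in front of the work surface, level with it; the furniture and walls round the work are solid. World frame = base frame: x ahead of the robot, y to its left, z up, the work surface at z = 0. Lengths are in m, angles in rad, forces in N, time in s.
With the tool pointing down it reaches from about 0.35 to 0.975 m from the base axis. Payload 7.1 kg.
Tool frame: the origin (TCP) lies at the centre of the arm's flange, where the gripper is bolted on; the fingertips stand manip.finger_overhang ahead of it and the grasp point (between the pads) lies 163 mm ahead of it (manip.finger_overhang is the distance from the TCP to the fingertips, in m); z points along the fingers, y is the direction in which the jaws open and shut (so a half turn about z gives the same grasp; the last joint's range is limited). The gripper opens to 88 mm and grips with 3 to 60 N. Pads are 20 mm wide; open, the fingers measure 115 mm over their backs; the gripper's body (75 mm by 178 mm) begins 61 mm behind the grasp point.
Start: joints at [1.191, 0.423, 1.63, -0, 1.089, -0.019], TCP at [0.221, 0.585, 0.405] pointing down, gripper open.
Joint ranges: [-3, 3], [-0.9, 2.11], [0.09, 2.58], [-1.31, 4.45], [0.11, 2.69], [-2.54, 2.54]. Speed limits (rad/s): [2.39, 2.39, 3.01, 3.14, 3.14, 3.14].

### API

Orientations are given as a rotation vector (axis times angle).
In Python, from plant import get_obs, grab_frame, camera_params, order, manip gives the robot as it stands. The module is installed in compiled form; this text tells all that it offers.
- The arm moves only by the tool send_rows, never from a script. Its argument "commands" is text: rows parted by semicolons, each of 7 numbers parted by spaces: the shift along the tool's x, y, z in cm, then the turn, a rotation vector about the tool's x, y, z in degrees, then the opening, from -1 (shut) to 1 (fully open). In form: dx dy dz wx wy wz fingers; .... A call has 1 to 5 rows; each row shifts and turns the commanded pose from where the row before left it, along the tool's axes as they then stand; what a row does not reach is not made up. A row lasts 1/12 s, in which the tool goes at most 41.7 mm and 7.16 degrees, less where a joint would pass 70% of its speed; a pose out of reach is approached as far as the arm can. A call is refused whole if a number of a shift passes 4.17 or a number of a turn 7.16, either way. A call with a gripper value outside its range is refused whole. The fingers move at their own pace and stop on an object; "grip_force" is the grip in N (left out, the last holds). Time passes only in rows, so rows that do not move let the fingers close. It gives the time, the measured TCP pose, the force and the opening at its end, in the units of the state.
- get_obs(): the state, without advancing time (a new reading comes with each control period).
- grab_frame(name): name is "side" or "top" or "wrist"; returns (picture, depth): 480x640x3 uint8, red, green, blue; 480x640 float32, m along the optical axis (not along the pixel's ray), 0 where there is no reading.
- camera_params(name): a dict with "intrinsics" (3x3 intrinsics, pixels), "dist_coeffs" ([k1, k2, p1, p2, k3] as OpenCV has them; the pictures are not rectified), "xyz" and "orientation" of the camera in the world; the wrist camera has in their place "tool_from_camera" (4x4, takes a point from camera to tool coordinates, whose origin is the TCP and whose axes are the flange's). Camera axes: x right, y down, z forward; pixel columns grow to the right and rows downward; lengths in m; the calibration is good to about 2 mm. A picture is of the moment at which its call begins: read the wrist's pose just before it. camera_params takes no time and is no camera call.
- order.close_job(): hands the job in, once; it reports no verdict.
The state is a dict: "t": time; "qpos": joint angles; "joint_velocities": joint speeds; "joint_torque": joint torques, N m; "tcp_pos": TCP position; "orientation": TCP orientation; "force": force on the tool from outside, world axes, zero at the start; "wrist_torque": the same for the moment, N m; "width": finger opening in m.
Only numpy, scipy, OpenCV 4.12 (cv2) and the standard library are available. Lean on these libraries where they do the work, as an engineer would, in place of code of your own. Each camera call takes 0.05 s, during which the arm holds its last target.

## Working session

There is one attempt and no reset: what is moved stays moved. The work goes in short steps, Python scripts to look and compute and a tool call to move; the robot and the scene stay as the last step left them, time stands still between calls to the robot, and variables do not carry over. Pictures are saved under pics/ and viewed, and the job is handed in when it is done.

Besides the shell and the picture viewer there is one more tool, called in YAML: its name, and indented under it one key for each argument. send_rows: Moves the arm, as the interface text tells. Its arguments: {"type":"object","properties":{"commands":{"type":"string"},"grip_force":{"type":"number"}},"required":["commands"]}

```bash
mkdir -p pics; ls; python3 - <<'E'
from plant import get_obs, grab_frame, camera_params, order, manip
import cv2,numpy as np
o=get_obs();print(o);print(manip.finger_overhang)
for n in("side","top"):
    p,d=grab_frame(n);cv2.imwrite(f"pics/{n}0.png",p[:,:,::-1]);np.save(f"{n}_d0.npy",d)
    print(n,camera_params(n))
print(camera_params("wrist"))
E
```

```text
pics
{'t': 0.0, 'qpos': array([ 1.19099821e+00,  4.23825170e-01,  1.63066977e+00, -1.51763972e-05,
        1.08857408e+00, -1.90266836e-02]), 'joint_velocities': array([ 0.000835  , -0.00161154, -0.00104998, -0.00082693,  0.00179343,
        0.00081739]), 'joint_torque': array([ 7.16967520e-06, -5.44603944e+01, -2.73665214e+01,  6.42292318e-02,
        2.24117265e-02, -1.17887212e-04]), 'tcp_pos': array([0.22051585, 0.5845179 , 0.40391922]), 'orientation': array([-5.63569000e-01, -3.09034537e+00,  2.27708422e-03]), 'force': array([-0.08308089,  0.80215019, -0.22396191]), 'wrist_torque': array([ 0.02308722,  0.03905278, -0.00069303]), 'width': 0.08800353692814004}
0.182
side {'intrinsics': array([[538.6172726 ,   0.        , 329.5128409 ],
       [  0.        , 538.6172726 , 236.20627942],
       [  0.        ,   0.        ,   1.        ]]), 'dist_coeffs': array([-0.1306237,  0.       ,  0.       ,  0.       ,  0.       ]), 'xyz': array([ 0.45775616, -0.94718894,  0.4638285 ]), 'orientation': array([-1.93492603,  0.11788571, -0.12213907])}
top {'intrinsics': array([[437.5284701 ,   0.
[... 248 characters left out ...]
6, 0.92310136]), 'orientation': array([-2.13563233,  2.17281724, -0.16960008])}
{'intrinsics': array([[371.22477188,   0.        , 319.31457063],
       [  0.        , 371.22477188, 239.88437667],
       [  0.        ,   0.        ,   1.        ]]), 'dist_coeffs': array([-0.05121866,  0.        ,  0.        ,  0.        ,  0.        ]), 'tool_from_camera': array([[ 1.41546466e-03, -9.55552556e-01, -2.94817416e-01,
         8.07920027e-02],
       [ 9.99998879e-01,  1.20860384e-03,  8.83864267e-04,
         4.79256913e-04],
       [-4.88261297e-04, -2.94818337e-01,  9.55553196e-01,
         1.99441284e-02],
       [ 0.00000000e+00,  0.00000000e+00,  0.00000000e+00,
         1.00000000e+00]])}
```

View pics/side0.png

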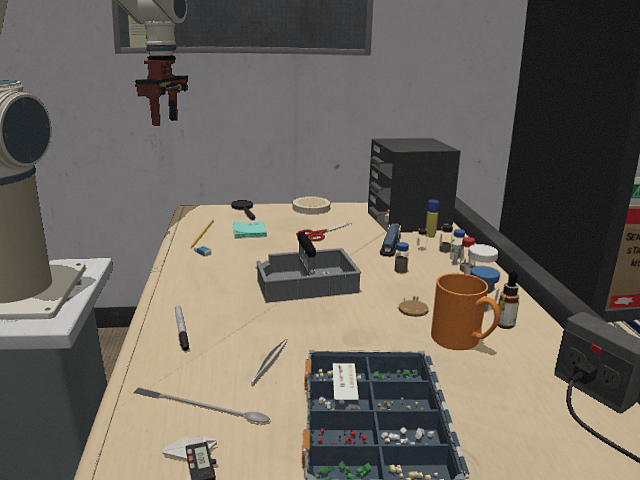

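View pics/top0.png

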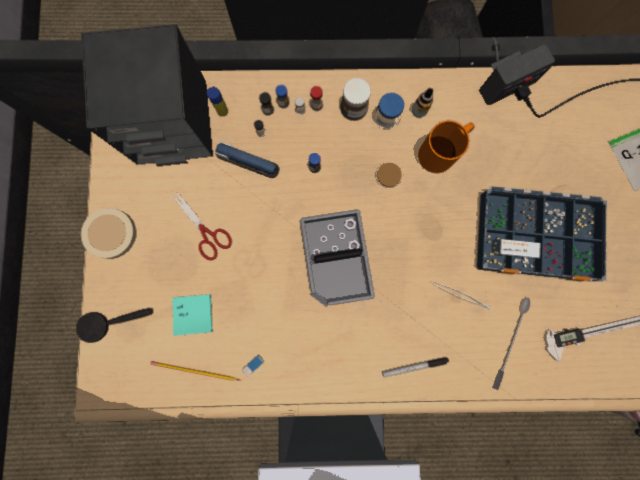

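The top view shows the tote centred at about (337,256), with its handle at (337,255) and the cut corner lower left at (318,298). I'll enlarge it to measure.

```bash
python3 - <<'E'
import cv2
p=cv2.imread("pics/top0.png")[200:315,285:395]
cv2.imwrite("pics/crop0.png",cv2.resize(p,None,fx=5,fy=5,interpolation=cv2.INTER_CUBIC))
E
```

```text
(no output)
```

View pics/crop0.png

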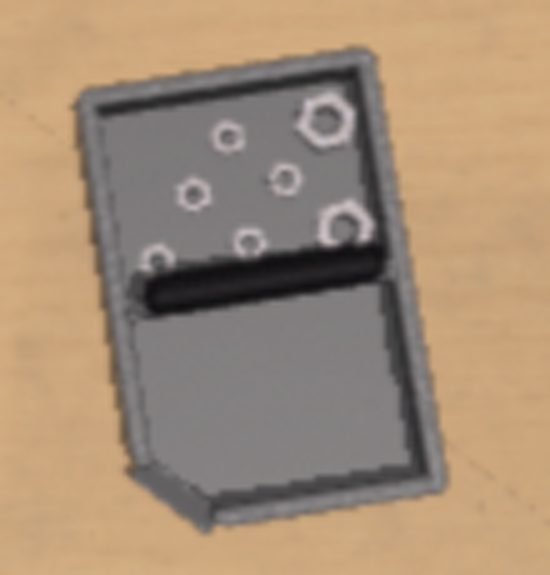

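```bash
cat > h.py <<'E'
import numpy as np,cv2
from scipy.spatial.transform import Rotation as R
from plant import camera_params,get_obs
def ray(name,uv):
    c=camera_params(name);K=c["intrinsics"]
    n=cv2.undistortPoints(np.array(uv,float).reshape(-1,1,2),K,c["dist_coeffs"])[:,0]
    d=np.c_[n,np.ones(len(n))]
    if name=="wrist":
        o=get_obs();T=c["tool_from_camera"];Rt=R.from_rotvec(o["orientation"]).as_matrix()
        return Rt@T[:3,3]+o["tcp_pos"],d@(Rt@T[:3,:3]).T
    return c["xyz"],d@R.from_rotvec(c["orientation"]).as_matrix().T
def at_z(name,uv,z):
    o,d=ray(name,uv);return o+d*((z-o[2])/d[:,2])[:,None]
E
python3 - <<'E'
from h import *
f=lambda L:[((u+.5)/5-.5+285,(v+.5)/5-.5+200) for u,v in L]
c=at_z("top",f([(82,98),(372,50),(440,488),(129,472),(207,527)]),.045);print(c)
print(np.linalg.norm(c[0]-c[1]),np.linalg.norm(c[1]-c[2]))
print("ctr",(c[0]+c[2])/2)
e=c[1]-c[2];print("yaw",np.arctan2(e[1],e[0]));e=c[0]-c[1];print("yaw",np.arctan2(-e[0],e[1]))
h=at_z("top",f([(146,294),(384,263)]),.089);print(h,h.mean(0),np.linalg.norm(h[0]-h[1]));e=h[0]-h[1];print(np.arctan2(-e[0],e[1]))
d=np.load("top_d0.npy")
o=camera_params("top")["xyz"];Rm=R.from_rotvec(camera_params("top")["orientation"]).as_matrix()
vv,uu=np.mgrid[225:280,305:375];_,r=ray("top",np.c_[uu.ravel(),vv.ravel()])
P=o+r*d[vv.ravel(),uu.ravel()][:,None]
m=P[:,2]>.075;print(m.sum(),P[m].mean(0),P[m].min(0),P[m].max(0))
q=P[m][:,:2]-P[m][:,:2].mean(0);w,V=np.linalg.eigh(q.T@q);print(V[:,1])
print(R.from_rotvec(get_obs()["orientation"]).as_matrix())
E
```

```text
[[ 0.63649869  0.06946454  0.045     ]
 [ 0.65457848 -0.04937888  0.045     ]
 [ 0.47668661 -0.07116783  0.045     ]
 [ 0.48518647  0.05238798  0.045     ]
 [ 0.46304778  0.02178743  0.045     ]]
0.12021080152729799 0.17922130282202248
ctr [ 0.55659265 -0.00085164  0.045     ]
yaw 0.12187716541035777
yaw 0.1509735406397496
[[ 0.55200146  0.04420266  0.089     ]
 [ 0.56237603 -0.04720997  0.089     ]] [ 0.55718874 -0.00150365  0.089     ] 0.0919994600297005
0.11300812288514807
427 [ 5.54347985e-01 -5.31506233e-05  1.20162142e-01] [ 0.47625248 -0.04705293  0.07698062] [0.5707562  0.04387921 0.92310136]
[-0.34980388  0.93682295]
[[-9.35619366e-01  3.53010060e-01 -5.48189573e-04]
 [ 3.53010481e-01  9.35618462e-01 -1.30108708e-03]
 [ 5.35994570e-05 -1.41083894e-03 -9.99999003e-01]]
```

send_rows:
  commands: "-1.6 -1.3 0 0 0 0 1; -2.6 -2.1 0 0 0 0 1; -2.6 -2.1 0 0 0 0 1; -2.6 -2.1 0 0 0 0 1; -2.6 -2.1 0 0 0 0 1"
  grip_force: 60

```text
t: 0.52
tcp_pos: [0.2989, 0.4502, 0.4043]
orientation: [-0.563, -3.09, 0.001]
force: [-0.8, -0.2, 0.5]
width: 0.0882
```

send_rows:
  commands: "-2.6 -2.1 0 0 0 0 1; -2.6 -2.1 0 0 0 0 1; -2.6 -2.1 0 0 0 0 1; -2.6 -2.1 0 0 0 0 1; -2.6 -2.1 0 0 0 0 1"

```text
t: 0.93
tcp_pos: [0.3836, 0.3059, 0.4045]
orientation: [-0.563, -3.09, 0.0]
force: [0.4, -0.1, -1.0]
width: 0.0877
```

send_rows:
  commands: "-2.6 -2.1 0 0 0 0 1; -2.6 -2.1 0 0 0 0 1; -2.6 -2.1 0 0 0 0 1; -2.6 -2.1 0 0 0 0 1; -2.6 -2.1 0 0 0 0 1"

```text
t: 1.35
tcp_pos: [0.4682, 0.1618, 0.4045]
orientation: [-0.564, -3.09, 0.0]
force: [-0.5, 0.6, -0.4]
width: 0.0877
```

send_rows:
  commands: "-2.6 -2.1 0 0 0 0 1; -2.6 -2.1 0 0 0 0 1; -2.6 -2.1 0 0 0 0 1; -2.6 -2.1 0 0 0 0 1; -1.4 -1.5 0 0 0 0 1"

```text
t: 1.77
tcp_pos: [0.5446, 0.0266, 0.4045]
orientation: [0.565, 3.09, -0.0]
force: [0.5, 0.0, -0.2]
width: 0.0881
```

send_rows:
  commands: "0 0 0 0 0 6.9 1; 0 0 0 0 0 6.9 1; 0 0 0 0 0 6.9 1; 0 0 0 0 0 6.9 1; 0 0 0 0 0 6.9 1"

```text
t: 2.18
tcp_pos: [0.5431, 0.0289, 0.4043]
orientation: [-1.463, -2.779, 0.001]
force: [0.5, -0.7, 0.5]
width: 0.088
```

send_rows:
  commands: "0 0 0 0 0 6.9 1; 0 0 0 0 0 6.9 1; 0 0 0 0 0 6.9 1; 0 0 0 0 0 6.9 1; 0 0 0 0 0 0 1"

```text
t: 2.6
tcp_pos: [0.5431, 0.0291, 0.4044]
orientation: [-2.082, -2.352, 0.001]
force: [0.7, -0.6, -0.9]
width: 0.088
```

```bash
cat > st.py <<'E'
from h import *
o=get_obs();Rm=R.from_rotvec(o["orientation"]).as_matrix()
print("t",o["t"],"tcp",o["tcp_pos"].round(4),"q",o["qpos"].round(3),"F",o["force"].round(2),"M",o["wrist_torque"].round(3),"w",o["width"]);print(Rm.round(3))
E
python3 st.py; python3 - <<'E'
from plant import grab_frame;import cv2
p,d=grab_frame("wrist");cv2.imwrite("pics/w1.png",p[:,:,::-1])
E
```

```text
t 2.6 tcp [0.5431 0.0291 0.4044] q [ 0.032  0.305  1.81  -0.     1.027 -0.09 ] F [ 0.66 -0.6  -0.94] M [-0.051  0.048  0.009] w 0.08803721119797843
[[-0.122  0.993 -0.001]
 [ 0.993  0.122 -0.   ]
 [ 0.    -0.001 -1.   ]]
```

View pics/w1.png

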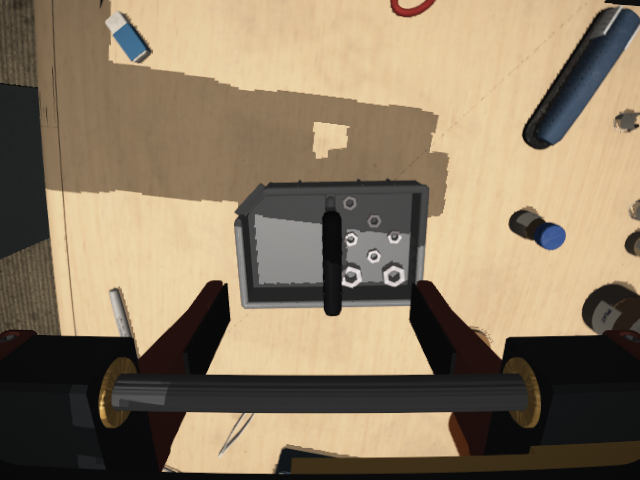

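```bash
python3 - <<'E'
import cv2
p=cv2.imread("pics/w1.png")[170:325,225:440]
cv2.imwrite("pics/crop1.png",cv2.resize(p,None,fx=3.7,fy=3.7,interpolation=cv2.INTER_CUBIC))
E
```

```text
(no output)
```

View pics/crop1.png

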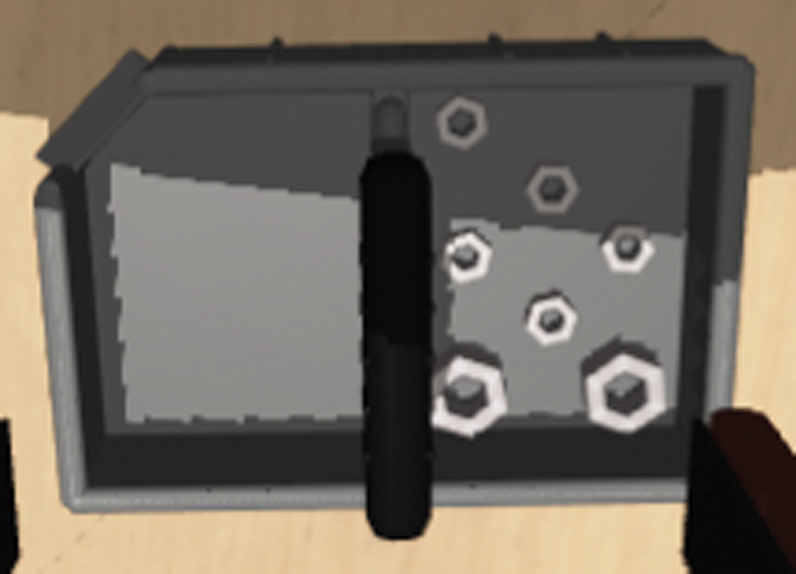

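```bash
python3 - <<'E'
from h import *
f=lambda L:[((u+.5)/3.7-.5+225,(v+.5)/3.7-.5+170) for u,v in L]
h=at_z("wrist",f([(396,152),(398,538)]),.09);print(h,h.mean(0),np.linalg.norm(h[0]-h[1]));e=h[0]-h[1];print(np.arctan2(-e[0],e[1]))
r=at_z("wrist",f([(75,510),(752,62),(165,55)]),.045);print(r)
w=at_z("wrist",f([(362,300),(432,300)]),.092);print(w, np.linalg.norm(w[0]-w[1]))
c=np.array([.557,-.001]) 
n=at_z("wrist",f([(462,123),(552,189),(465,257),(627,250),(551,320),(469,392),(625,392)]),.01)
a=.13;print((n[:,:2]-c)@np.array([[np.cos(a),-np.sin(a)],[np.sin(a),np.cos(a)]]))
E
```

```text
[[ 0.55162053  0.04583741  0.09      ]
 [ 0.56526924 -0.04768996  0.09      ]] [ 0.55844489 -0.00092627  0.09      ] 0.09451801676088058
0.1449098175819163
[[ 0.48091182 -0.0749077   0.045     ]
 [ 0.63915277  0.07033319  0.045     ]
 [ 0.49428457  0.05299487  0.045     ]]
[[0.54864484 0.01161087 0.092     ]
 [0.56425321 0.01364809 0.092     ]] 0.01574076262110895
[[ 0.02164881  0.03744905]
 [ 0.04741038  0.01862555]
 [ 0.0234117  -0.00136195]
 [ 0.06962081  0.000722  ]
 [ 0.04880134 -0.02043459]
 [ 0.02561941 -0.04289369]
 [ 0.07165566 -0.04296843]]
```

send_rows:
  commands: "-1.6 0.6 1 0 0 -0.7 1; -1.6 0.5 2.5 0 0 0 1; 0 0 3 0 0 0 1; 0 0 3 0 0 0 1; 0 0 2.5 0 0 0 1"

```text
t: 3.07
tcp_pos: [0.5579, -0.0015, 0.2829]
orientation: [-2.057, -2.373, 0.001]
force: [-0.5, -0.2, -1.1]
width: 0.0879
```

send_rows:
  commands: "0 0 2 0 0 0 1; 0 0 1.2 0 0 0 1; 0 0 0.6 0 0 0 1; 0 0 0 0 0 0 1"

```text
t: 3.4
tcp_pos: [0.5581, -0.0012, 0.2457]
orientation: [-2.06, -2.37, 0.002]
force: [-0.2, 0.3, 1.1]
width: 0.0876
```

```bash
python3 st.py; python3 - <<'E'
from plant import grab_frame;import cv2
p,d=grab_frame("wrist");cv2.imwrite("pics/w2.png",p[:,:,::-1])
p,d=grab_frame("side");cv2.imwrite("pics/s2.png",cv2.resize(p[160:340,200:420,::-1],None,fx=3,fy=3))
E
```

```text
t 3.4 tcp [ 0.5581 -0.0012  0.2457] q [-0.023  0.558  1.867 -0.     0.718 -0.163] F [-0.2   0.27  1.12] M [-0.062  0.065 -0.02 ] w 0.08758876796056939
[[-0.14   0.99  -0.002]
 [ 0.99   0.14   0.   ]
 [ 0.    -0.002 -1.   ]]
```

View pics/w2.png

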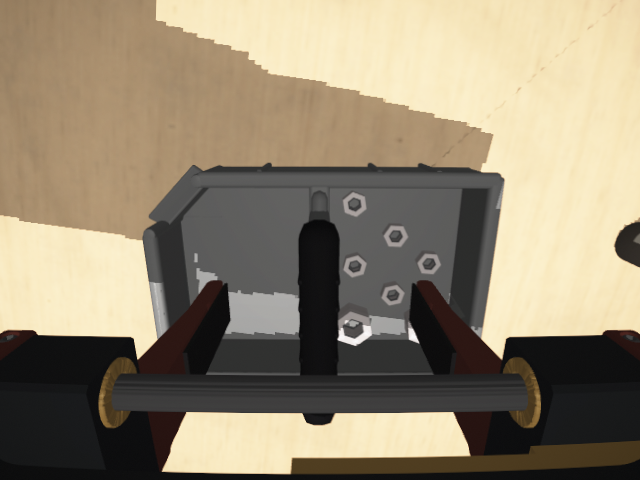

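View pics/s2.png

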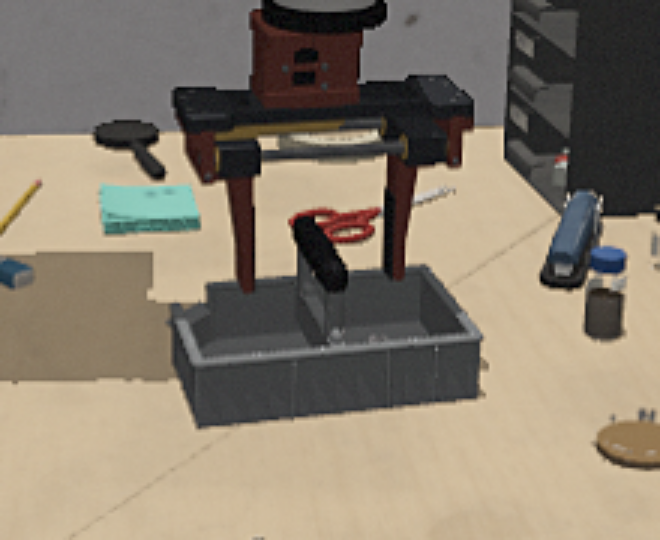

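The bar sits midway between the fingers (column 319), so I'll close the gripper.

send_rows:
  commands: "0 0 0 0 0 0 0; 0 0 0 0 0 0 -0.4; 0 0 0 0 0 0 -1; 0 0 0 0 0 0 -1; 0 0 0 0 0 0 -1"
  grip_force: 60

```text
t: 3.92
tcp_pos: [0.5584, -0.0012, 0.2471]
orientation: [2.062, 2.369, 0.001]
force: [-0.1, 0.2, -0.6]
width: 0.0578
```

send_rows:
  commands: "0 0 0 0 0 0 -1; 0 0 0 0 0 0 -1; 0 0 0 0 0 0 -1; 0 0 0 0 0 0 -1; 0 0 0 0 0 0 -1"

```text
t: 4.33
tcp_pos: [0.5583, -0.0012, 0.2466]
orientation: [-2.063, -2.37, 0.0]
force: [-0.1, -0.0, -0.3]
width: 0.0246
```

```bash
python3 st.py
```

```text
t 4.3333 tcp [ 0.5583 -0.0012  0.2466] q [-0.023  0.557  1.867 -0.     0.718 -0.162] F [-0.08 -0.04 -0.34] M [-0.006  0.026 -0.019] w 0.024563479998423968
[[-0.138  0.99  -0.   ]
 [ 0.99   0.138 -0.   ]
 [ 0.    -0.    -1.   ]]
```

send_rows:
  commands: "0 0 0 0 0 0 -1; 0 0 0 0 0 0 -1; 0 0 0 0 0 0 -1; 0 0 0 0 0 0 -1; 0 0 0 0 0 0 -1"

```text
t: 4.75
tcp_pos: [0.5582, -0.0012, 0.2466]
orientation: [-2.062, -2.369, 0.001]
force: [-2.0, -0.5, 0.5]
width: 0.0156
```

```bash
python3 st.py
```

```text
t 4.75 tcp [ 0.5582 -0.0012  0.2466] q [-0.023  0.557  1.867 -0.     0.718 -0.162] F [-1.98 -0.52  0.49] M [-0.076  0.349  0.025] w 0.015596206120497056
[[-0.138  0.99  -0.001]
 [ 0.99   0.138 -0.   ]
 [ 0.    -0.001 -1.   ]]
```

send_rows:
  commands: "0 0 -0.1 0 0 0 -1; 0 0 -0.2 0 0 0 -1; 0 0 -0.4 0 0 0 -1; 0 0 -0.6 0 0 0 -1; 0 0 -0.8 0 0 0 -1"

```text
t: 5.17
tcp_pos: [0.5582, -0.0012, 0.2679]
orientation: [-2.062, -2.369, 0.001]
force: [-0.8, 0.2, -3.1]
width: 0.0156
```

send_rows:
  commands: "0 0 -1 0 0 0 -1; 0 0 -1.2 0 0 0 -1; 0 0 -1.4 0 0 0 -1; 0 0 -1.6 0 0 0 -1; 0 0 -1.6 0 0 0 -1"

```text
t: 5.58
tcp_pos: [0.5583, -0.0012, 0.3375]
orientation: [2.062, 2.369, 0.001]
force: [-0.3, -0.0, -3.6]
width: 0.0156
```

send_rows:
  commands: "0 0 -1.6 0 0 0 -1; 0 0 -1.6 0 0 0 -1; 0 0 -1.6 0 0 0 -1; 0 0 -1.4 0 0 0 -1; 0 0 -1.2 0 0 0 -1"

```text
t: 6.0
tcp_pos: [0.5582, -0.0011, 0.4121]
orientation: [2.062, 2.369, 0.002]
force: [0.5, 0.0, -2.1]
width: 0.0157
```

send_rows:
  commands: "0 0 -1 0 0 0 -1; 0 0 -0.7 0 0 0 -1; 0 0 -0.4 0 0 0 -1; 0 0 -0.2 0 0 0 -1; 0 0 0 0 0 0 -1"

```text
t: 6.42
tcp_pos: [0.5583, -0.0012, 0.4327]
orientation: [-2.062, -2.37, 0.0]
force: [-0.7, -0.4, -3.8]
width: 0.0158
```

```bash
python3 st.py; cat > look.py <<'E'
import sys
from plant import grab_frame;import cv2
n=sys.argv[1]
p,d=grab_frame("wrist");cv2.imwrite(f"pics/w{n}.png",p[:,:,::-1])
q,d=grab_frame("side");cv2.imwrite(f"pics/s{n}.png",cv2.resize(q[100:300,200:420,::-1],None,fx=2.5,fy=2.5))
E
python3 look.py 3
```

```text
t 6.4167 tcp [ 0.5583 -0.0012  0.4327] q [-0.023  0.293  1.754 -0.     1.095 -0.162] F [-0.65 -0.41 -3.78] M [ 0.015  0.115 -0.015] w 0.01576925510948984
[[-0.138  0.99  -0.   ]
 [ 0.99   0.138 -0.   ]
 [ 0.    -0.    -1.   ]]
```

View pics/w3.png

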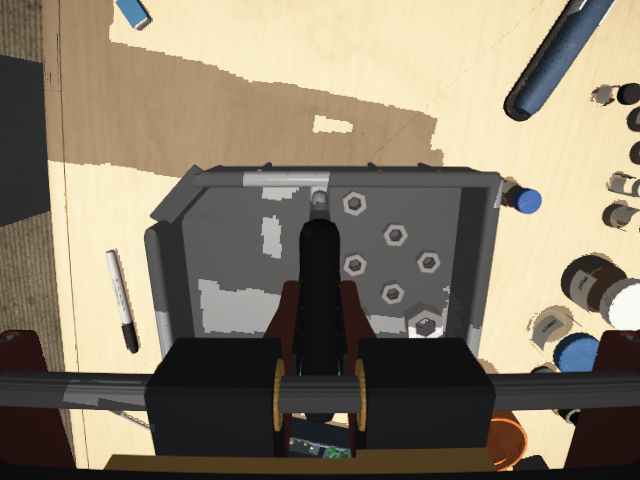

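View pics/s3.png

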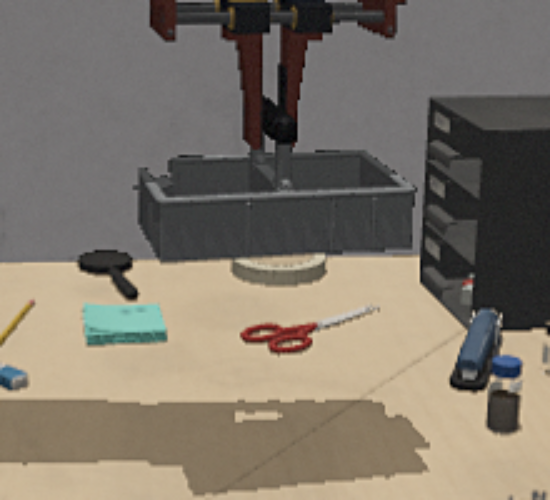

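send_rows:
  commands: "0 -0.2 0 -0.5 0 0 -1; 0 -0.4 0 -1 0 0 -1; 0 -0.4 0 -1 0 0 -1; 0 -0.4 0 -1 0 0 -1; 0 -0.4 0 -1 0 0 -1"

```text
t: 6.93
tcp_pos: [0.5399, -0.0037, 0.4319]
orientation: [2.027, 2.329, 0.093]
force: [-0.2, 0.4, -3.0]
width: 0.0157
```

send_rows:
  commands: "0 -0.4 0 -1 0 0 -1; 0 -0.4 0 -1 0 0 -1; 0 -0.4 0 -1 0 0 -1; 0 -0.4 0 -1 0 0 -1; 0 -0.4 0 -1 0 0 -1"

```text
t: 7.35
tcp_pos: [0.5204, -0.0065, 0.4299]
orientation: [1.986, 2.282, 0.192]
force: [-0.4, 0.2, -3.6]
width: 0.0155
```

send_rows:
  commands: "0 -0.4 0 -1 0 0 -1; 0 -0.4 0 -1 0 0 -1; 0 -0.4 0 -1 0 0 -1; 0 -0.2 0 -0.5 0 0 -1; 0 0 0 0 0 0 -1"

```text
t: 7.77
tcp_pos: [0.5066, -0.0084, 0.4271]
orientation: [1.958, 2.249, 0.257]
force: [-0.6, 0.3, -3.8]
width: 0.0156
```

```bash
python3 st.py;python3 look.py 4
```

```text
t 7.7667 tcp [ 0.5066 -0.0084  0.4271] q [-0.051  0.181  1.927  0.058  0.811 -0.224] F [-0.62  0.35 -3.85] M [-0.064  0.396 -0.035] w 0.015621278707288348
[[-0.138  0.965  0.223]
 [ 0.99   0.134  0.031]
 [ 0.     0.225 -0.974]]
```

View pics/w4.png

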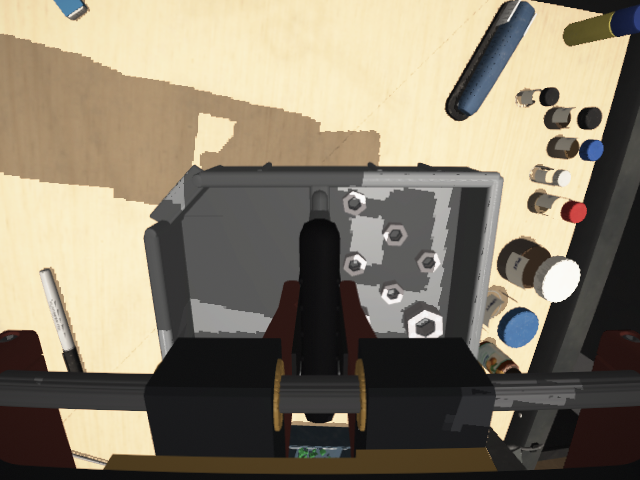

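View pics/s4.png

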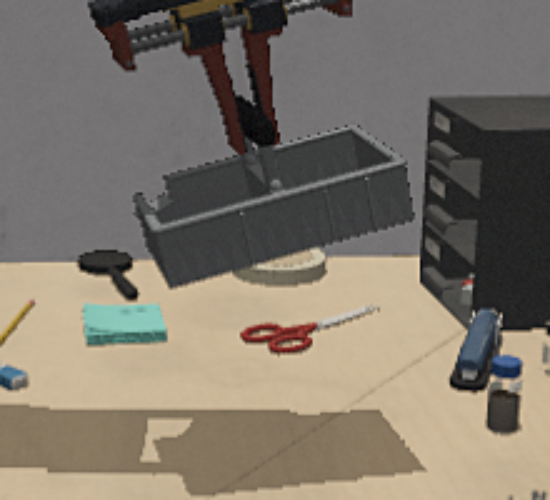

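At 13° of tilt the nuts haven't moved. I'll tilt a little further, slowly.

send_rows:
  commands: "0 -0.2 0 -0.5 0 0 -1; 0 -0.4 0 -1 0 0 -1; 0 -0.2 0 -0.5 0 0 -1; 0 0 0 0 0 0 -1; 0 0 0 0 0 0 -1"

```text
t: 8.28
tcp_pos: [0.4993, -0.0094, 0.4253]
orientation: [1.941, 2.229, 0.293]
force: [0.3, -0.2, -3.0]
width: 0.0157
```

```bash
python3 st.py;python3 look.py 5
```

```text
t 8.2833 tcp [ 0.4993 -0.0094  0.4253] q [-0.055  0.167  1.953  0.072  0.766 -0.239] F [ 0.26 -0.2  -3.01] M [-0.104  0.429  0.006] w 0.015666814052885236
[[-0.138  0.957  0.256]
 [ 0.99   0.133  0.036]
 [ 0.     0.259 -0.966]]
```

View pics/w5.png

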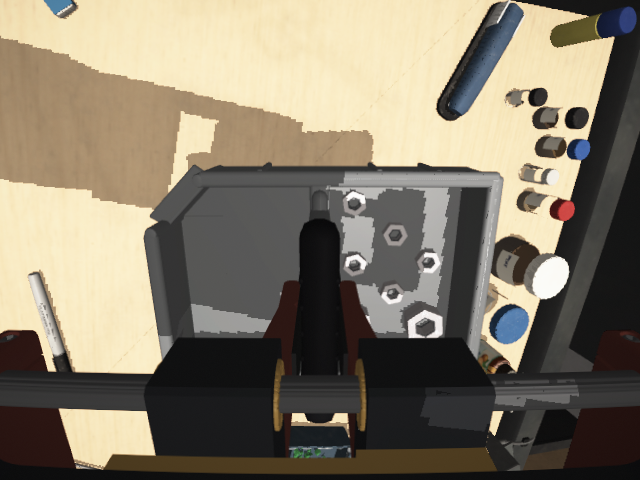

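Still no movement at 15°. I'll keep going in small steps.

send_rows:
  commands: "0 -0.2 0 -0.5 0 0 -1; 0 -0.4 0 -1 0 0 -1; 0 -0.2 0 -0.5 0 0 -1; 0 0 0 0 0 0 -1; 0 0 0 0 0 0 -1"

```text
t: 8.8
tcp_pos: [0.4916, -0.0105, 0.4232]
orientation: [1.923, 2.209, 0.33]
force: [0.1, 0.6, -4.0]
width: 0.0157
```

```bash
python3 st.py;python3 look.py 6
```

```text
t 8.8 tcp [ 0.4916 -0.0105  0.4232] q [-0.061  0.153  1.98   0.088  0.72  -0.256] F [ 0.11  0.6  -3.95] M [-0.094  0.497 -0.029] w 0.01565093677289984
[[-0.138  0.947  0.289]
 [ 0.99   0.132  0.04 ]
 [ 0.     0.292 -0.956]]
```

View pics/w6.png

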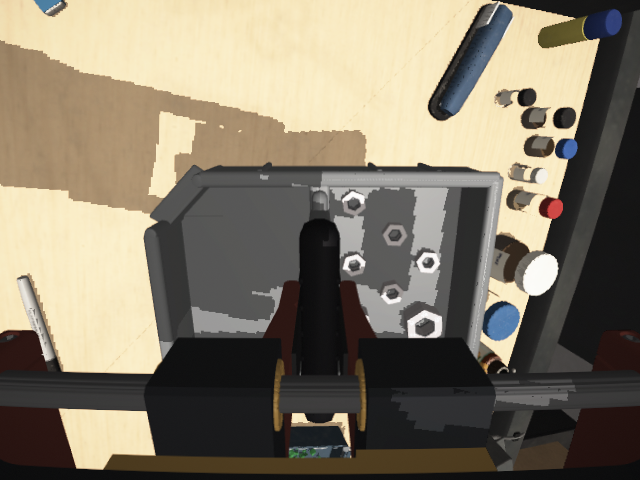

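The nuts have shifted by about a pixel (354 to 353). I'll go to 20° and hold there.

send_rows:
  commands: "0 -0.2 0 -0.5 0 0 -1; 0 -0.4 0 -1 0 0 -1; 0 -0.4 0 -1 0 0 -1; 0 -0.2 0 -0.5 0 0 -1; 0 0 0 0 0 0 -1"

```text
t: 9.32
tcp_pos: [0.4798, -0.0121, 0.4191]
orientation: [1.896, 2.178, 0.384]
force: [-1.0, -0.2, -3.6]
width: 0.0155
```

```bash
python3 st.py;python3 look.py 7
```

```text
t 9.3167 tcp [ 0.4798 -0.0121  0.4191] q [-0.069  0.133  2.021  0.117  0.65  -0.288] F [-1.04 -0.15 -3.64] M [-0.124  0.53  -0.029] w 0.015453918929212168
[[-0.138  0.931  0.339]
 [ 0.99   0.129  0.047]
 [ 0.     0.342 -0.94 ]]
```

View pics/w7.png

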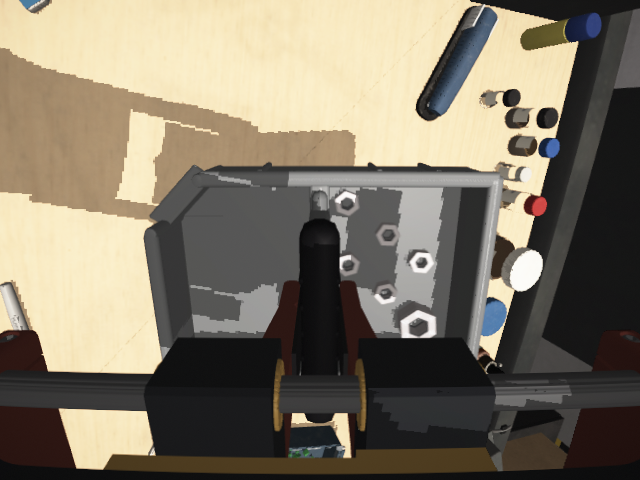

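All the nuts are now sliding slowly together (353 to 346). I'll hold here.

send_rows:
  commands: "0 0 0 0 0 0 -1; 0 0 0 0 0 0 -1; 0 0 0 0 0 0 -1; 0 0 0 0 0 0 -1; 0 0 0 0 0 0 -1"

```text
t: 9.83
tcp_pos: [0.4807, -0.012, 0.4194]
orientation: [1.896, 2.178, 0.384]
force: [-0.1, -0.0, -4.2]
width: 0.0156
```

```bash
python3 look.py 8
```

```text
(no output)
```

View pics/w8.png

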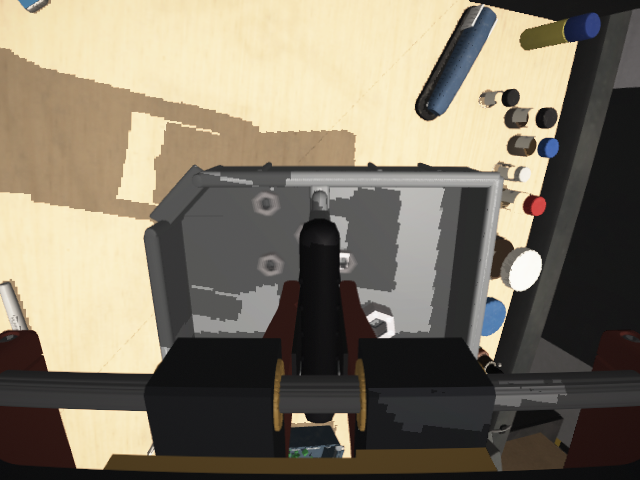

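The small nuts are passing under the divider: two are already in front at (265,204) and (271,265), and one is at (344,262). I'll keep holding.

send_rows:
  commands: "0 0 0 0 0 0 -1; 0 0 0 0 0 0 -1; 0 0 0 0 0 0 -1; 0 0 0 0 0 0 -1; 0 0 0 0 0 0 -1"

```text
t: 10.35
tcp_pos: [0.4806, -0.012, 0.4195]
orientation: [1.896, 2.178, 0.384]
force: [-0.6, 0.4, -2.6]
width: 0.0155
```

send_rows:
  commands: "0 0 0 0 0 0 -1; 0 0 0 0 0 0 -1; 0 0 0 0 0 0 -1; 0 0 0 0 0 0 -1; 0 0 0 0 0 0 -1"

```text
t: 10.77
tcp_pos: [0.4806, -0.012, 0.4195]
orientation: [1.896, 2.178, 0.384]
force: [-0.3, -1.0, -3.6]
width: 0.0157
```

```bash
python3 look.py 9
```

```text
(no output)
```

View pics/w9.png

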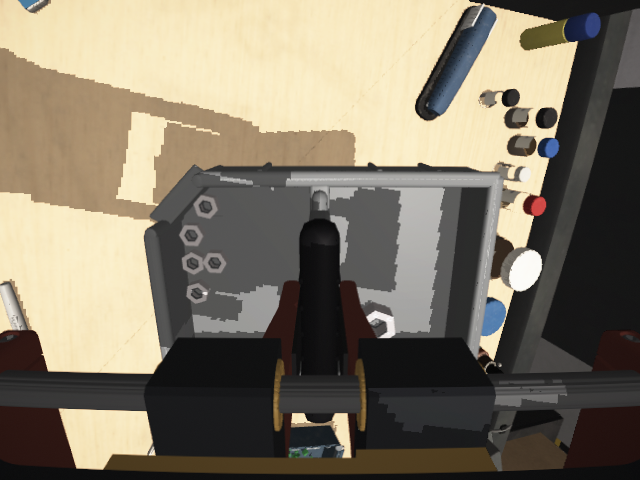

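All five small nuts rest along the front wall at about (191–214, 206–293), and the large ones are behind the divider. Next I'll roll the tote towards its left side, pivoting about its centre.

send_rows:
  commands: "0.2 0 0 0 -0.5 0 -1; 0.4 0 0 0 -1 0 -1; 0.6 0 0 0 -1.5 0 -1; 0.6 0 0 0 -1.5 0 -1; 0.6 0 0 0 -1.5 0 -1"

```text
t: 11.28
tcp_pos: [0.4776, 0.0121, 0.4186]
orientation: [1.872, 2.109, 0.277]
force: [-0.4, 0.6, -2.8]
width: 0.0158
```

send_rows:
  commands: "0.6 0 0 0 -1.5 0 -1; 0.6 0 0 0 -1.5 0 -1; 0.6 0 0 0 -1.5 0 -1; 0.6 0 0 0 -1.5 0 -1; 0.4 0 0 0 -1 0 -1"

```text
t: 11.7
tcp_pos: [0.4752, 0.04, 0.4145]
orientation: [1.839, 2.029, 0.159]
force: [-0.0, 0.1, -2.9]
width: 0.0156
```

```bash
python3 st.py; python3 look.py 10
```

```text
t 11.7 tcp [0.4752 0.04   0.4145] q [ 0.118  0.139  2.035 -0.372  0.648  0.282] F [-0.01  0.1  -2.86] M [ 0.261  0.49  -0.   ] w 0.015618676777911105
[[-0.058  0.93   0.362]
 [ 0.975  0.13  -0.178]
 [-0.212  0.343 -0.915]]
```

View pics/w10.png

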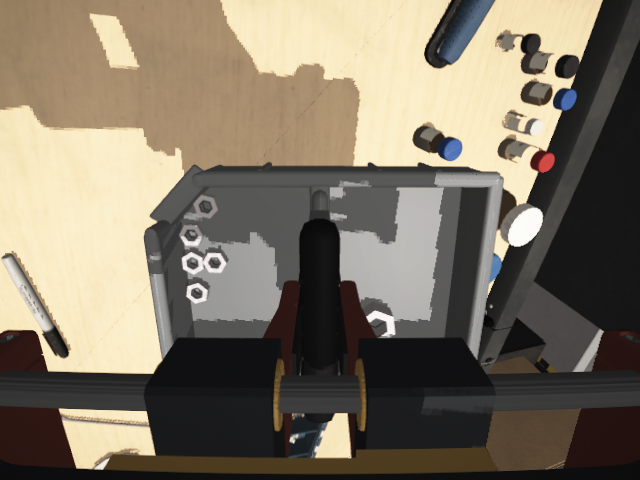

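View pics/s10.png

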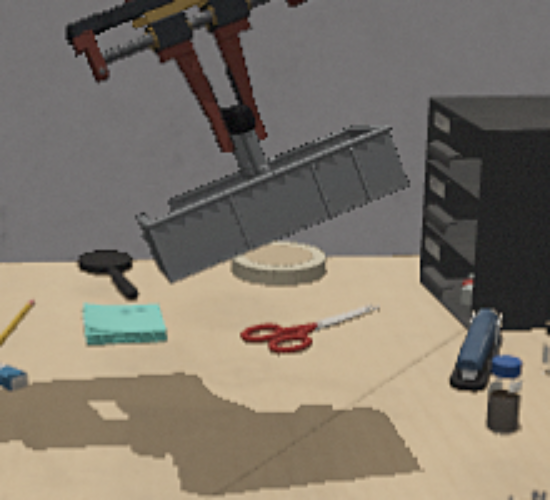

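There's no slip in the grasp and the nuts haven't moved yet. j4 is at -0.37 against a limit of -1.31. I'll keep rolling.

send_rows:
  commands: "0.4 0 0 0 -1 0 -1; 0.6 0 0 0 -1.5 0 -1; 0.6 0 0 0 -1.5 0 -1; 0.6 0 0 0 -1.5 0 -1; 0.6 0 0 0 -1.5 0 -1"

```text
t: 12.22
tcp_pos: [0.4742, 0.0665, 0.4075]
orientation: [1.804, 1.946, 0.046]
force: [0.1, 0.3, -2.7]
width: 0.0154
```

send_rows:
  commands: "0.6 0 0 0 -1.5 0 -1; 0.6 0 0 0 -1.5 0 -1; 0.4 0 0 0 -1 0 -1; 0 0 0 0 0 0 -1; 0 0 0 0 0 0 -1"

```text
t: 12.63
tcp_pos: [0.4741, 0.0816, 0.4019]
orientation: [1.782, 1.899, -0.016]
force: [0.2, -0.1, -3.4]
width: 0.0155
```

```bash
python3 st.py; python3 look.py 11
```

```text
t 12.6333 tcp [0.4741 0.0816 0.4019] q [ 0.263  0.189  2.029 -0.695  0.76   0.674] F [ 0.19 -0.08 -3.4 ] M [ 0.392  0.487 -0.037] w 0.015451165266629149
[[ 0.011  0.931  0.366]
 [ 0.924  0.13  -0.358]
 [-0.381  0.342 -0.859]]
```

View pics/w11.png

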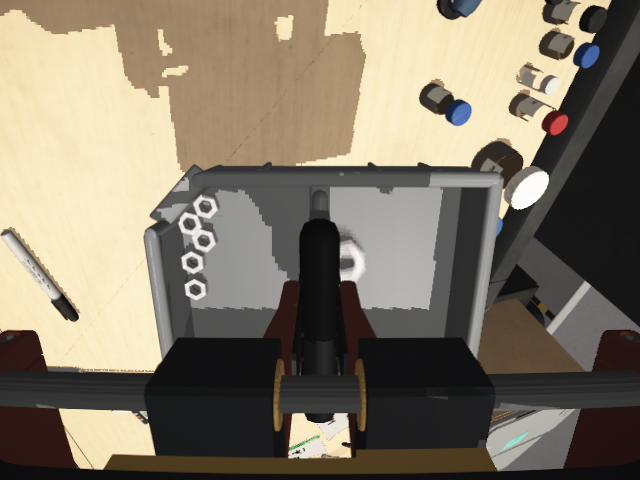

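The tilt is now 31° and the nuts are moving: the small ones span rows 206 to 290, and a large one is at (350,258). I'll hold briefly.

send_rows:
  commands: "0 0 0 0 0 0 -1; 0 0 0 0 0 0 -1; 0 0 0 0 0 0 -1; 0 0 0 0 0 0 -1; 0 0 0 0 0 0 -1"

```text
t: 13.15
tcp_pos: [0.474, 0.0813, 0.402]
orientation: [1.782, 1.898, -0.017]
force: [0.4, 0.8, -3.8]
width: 0.0158
```

```bash
python3 look.py 12; python3 -c "
import cv2
p=cv2.imread('pics/w12.png')[150:360,130:510];cv2.imwrite('pics/c12.png',cv2.resize(p,None,fx=2.1,fy=2.1,interpolation=2))"
```

```text
(no output)
```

View pics/c12.png

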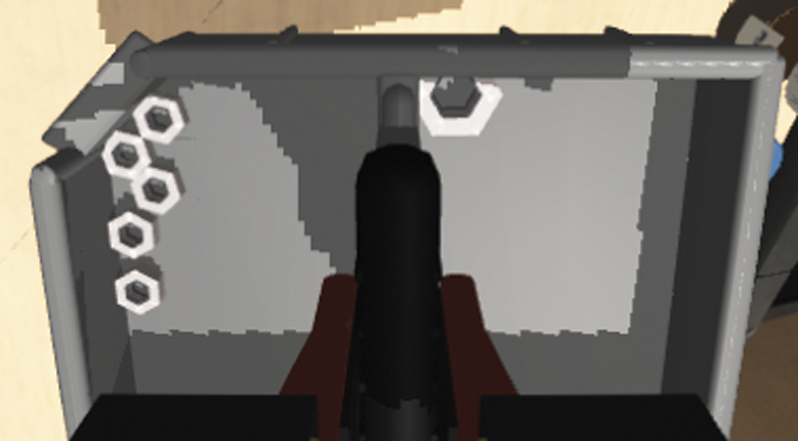

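```bash
cat > nuts.py <<'E'
import numpy as np,cv2
from plant import camera_params
def tote(uv,h=.0105):
    c=camera_params("wrist");T=c["tool_from_camera"]
    n=cv2.undistortPoints(np.array(uv,float).reshape(-1,1,2),c["intrinsics"],c["dist_coeffs"])[:,0]
    d=np.c_[n,np.ones(len(n))]@T[:3,:3].T;o=T[:3,3]
    P=o+d*((.2466-h-o[2])/d[:,2])[:,None]
    return np.c_[P[:,1],P[:,0]]
def rep(L,x0,y0,f):
    P=tote([((u+.5)/f-.5+x0,(v+.5)/f-.5+y0) for u,v in L]);
    for p in P: print((p*1e3).round(1),"to lip mm",round(1e3*np.hypot(p[0]+.072,p[1]-.042),1))
E
python3 -c "
from nuts import *
rep([(159,118),(127,155),(156,189),(131,235),(137,291)],130,150,2.1);rep([(460,98)],130,150,2.1)
rep([(75,170),(135,255)],130,150,2.1)"
```

```text
[-67.   36.1] to lip mm 7.7
[-77.2  25.3] to lip mm 17.5
[-69.7  15.1] to lip mm 27.0
[-78.5   0.8] to lip mm 41.7
[-78.6 -17.4] to lip mm 59.7
[18.1 41.8] to lip mm 90.1
[-93.   20.8] to lip mm 29.8
[-78.   -5.6] to lip mm 48.0
```

Four small nuts are well inside 50 mm, but the fifth is at about 60 mm. I'll add 6° more roll.

send_rows:
  commands: "0.4 0 0 0 -1 0 -1; 0.6 0 0 0 -1.5 0 -1; 0.6 0 0 0 -1.5 0 -1; 0.6 0 0 0 -1.5 0 -1; 0.2 0 0 0 -0.5 0 -1"

```text
t: 13.67
tcp_pos: [0.4747, 0.1038, 0.3916]
orientation: [1.745, 1.824, -0.109]
force: [-0.2, -0.4, -3.3]
width: 0.0153
```

send_rows:
  commands: "0 0 0 0 0 0 -1; 0 0 0 0 0 0 -1; 0 0 0 0 0 0 -1; 0 0 0 0 0 0 -1; 0 0 0 0 0 0 -1"

```text
t: 14.08
tcp_pos: [0.4747, 0.103, 0.3921]
orientation: [1.746, 1.824, -0.108]
force: [0.1, 0.2, -3.5]
width: 0.0157
```

```bash
python3 st.py; python3 look.py 13; python3 -c "
import cv2
p=cv2.imread('pics/w13.png')[150:360,130:510];cv2.imwrite('pics/c13.png',cv2.resize(p,None,fx=2.1,fy=2.1,interpolation=2))"
```

```text
t 14.0833 tcp [0.4747 0.103  0.3921] q [ 0.333  0.23   2.019 -0.819  0.848  0.836] F [ 0.05  0.2  -3.49] M [0.539 0.476 0.003] w 0.01570603210650733
[[ 0.05   0.931  0.362]
 [ 0.881  0.129 -0.454]
 [-0.47   0.342 -0.814]]
```

View pics/c13.png

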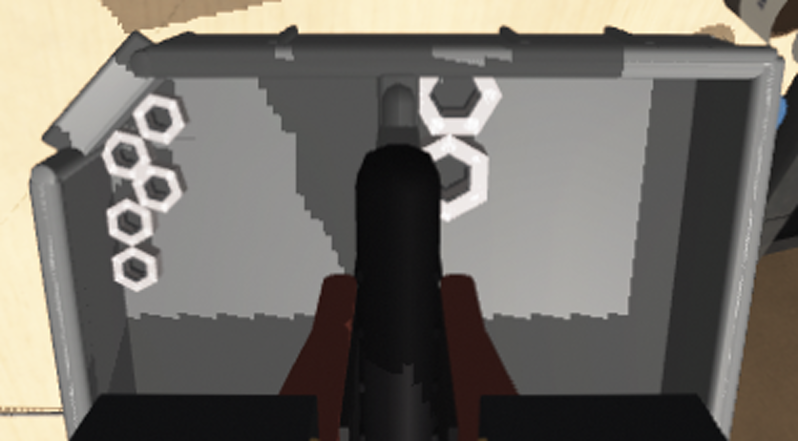

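```bash
python3 -c "
from nuts import *
rep([(159,118),(127,155),(158,187),(130,222),(134,269),(460,98),(452,177)],130,150,2.1)"
```

```text
[-67.   36.2] to lip mm 7.7
[-77.2  25.3] to lip mm 17.5
[-69.1  15.7] to lip mm 26.5
[-78.4   4.9] to lip mm 37.7
[-78.8 -10.1] to lip mm 52.6
[18.1 41.8] to lip mm 90.1
[16.4 18.8] to lip mm 91.4
```

send_rows:
  commands: "0 0.4 0 1 0 0 -1; 0 0.6 0 1.5 0 0 -1; 0 0.6 0 1.5 0 0 -1; 0 0.6 0 1.5 0 0 -1; 0 0.6 0 1.5 0 0 -1"

```text
t: 14.6
tcp_pos: [0.5018, 0.1063, 0.4007]
orientation: [1.83, 1.853, -0.225]
force: [0.4, -0.5, -3.3]
width: 0.016
```

send_rows:
  commands: "0 0.6 0 1.5 0 0 -1; 0 0.4 0 1 0 0 -1; 0 0 0 0 0 0 -1; 0 0 0 0 0 0 -1; 0 0 0 0 0 0 -1"

```text
t: 15.02
tcp_pos: [0.5106, 0.1068, 0.4025]
orientation: [1.858, 1.861, -0.267]
force: [-0.6, 0.2, -3.2]
width: 0.0161
```

```bash
python3 st.py; python3 look.py 14; python3 -c "
import cv2
p=cv2.imread('pics/w14.png')[150:360,130:510];cv2.imwrite('pics/c14.png',cv2.resize(p,None,fx=2.1,fy=2.1,interpolation=2))"
```

```text
t 15.0167 tcp [0.5106 0.1068 0.4025] q [ 0.308  0.286  1.893 -0.646  1.009  0.672] F [-0.64  0.16 -3.19] M [ 0.504  0.303 -0.019] w 0.016101593357307226
[[ 0.05   0.978  0.203]
 [ 0.881  0.053 -0.47 ]
 [-0.47   0.203 -0.859]]
```

View pics/c14.png

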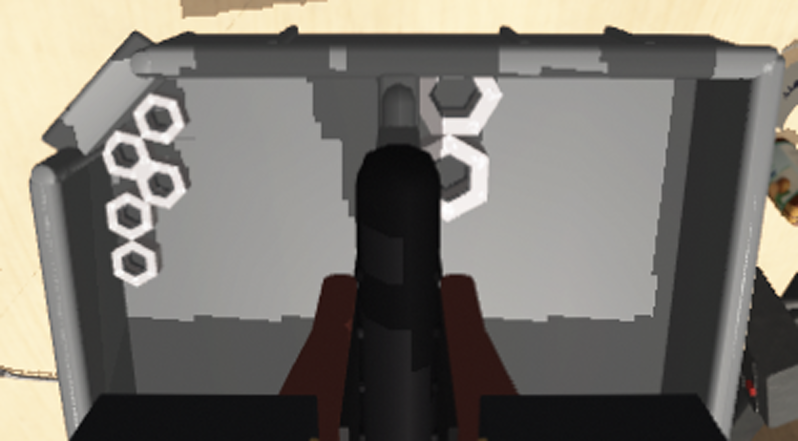

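The nuts at the corner are bridged. I'll bring the pitch close to level while rolling further so they slide to the left wall, then pitch forward again.

send_rows:
  commands: "0.4 0 0 0 -1 0 -1; 0.6 0 0 0 -1.5 0 -1; 0.6 0 0 0 -1.5 0 -1; 0.6 0 0 0 -1.5 0 -1; 0.6 0 0 0 -1.5 0 -1"

```text
t: 15.53
tcp_pos: [0.5125, 0.1314, 0.3882]
orientation: [1.799, 1.777, -0.372]
force: [0.4, -0.2, -3.6]
width: 0.0158
```

send_rows:
  commands: "0.4 0 0 0 -1 0 -1; 0 0.4 0 1 0 0 -1; 0 0.6 0 1.5 0 0 -1; 0 0.6 0 1.5 0 0 -1; 0 0.6 0 1.5 0 0 -1"

```text
t: 15.95
tcp_pos: [0.5354, 0.1348, 0.3905]
orientation: [1.86, 1.775, -0.479]
force: [-0.2, -0.4, -4.0]
width: 0.0157
```

send_rows:
  commands: "0 0.6 0 1.5 0 0 -1; 0 0.6 0 1.5 0 0 -1; 0 0.4 0 1 0 0 -1; 0 0 0 0 0 0 -1; 0 0 0 0 0 0 -1"

```text
t: 16.37
tcp_pos: [0.5507, 0.1344, 0.3915]
orientation: [1.905, 1.779, -0.547]
force: [-0.3, 0.5, -3.6]
width: 0.0157
```

```bash
python3 st.py; python3 look.py 15; python3 -c "
import cv2
p=cv2.imread('pics/w15.png')[150:360,130:510];cv2.imwrite('pics/c15.png',cv2.resize(p,None,fx=2.1,fy=2.1,interpolation=2))"
```

```text
t 16.3667 tcp [0.5507 0.1344 0.3915] q [ 0.346  0.412  1.748 -0.634  1.259  0.7  ] F [-0.25  0.52 -3.64] M [ 0.669  0.104 -0.02 ] w 0.015731103934856754
[[ 0.078  0.996  0.03 ]
 [ 0.807 -0.045 -0.588]
 [-0.585  0.07  -0.808]]
```

View pics/c15.png

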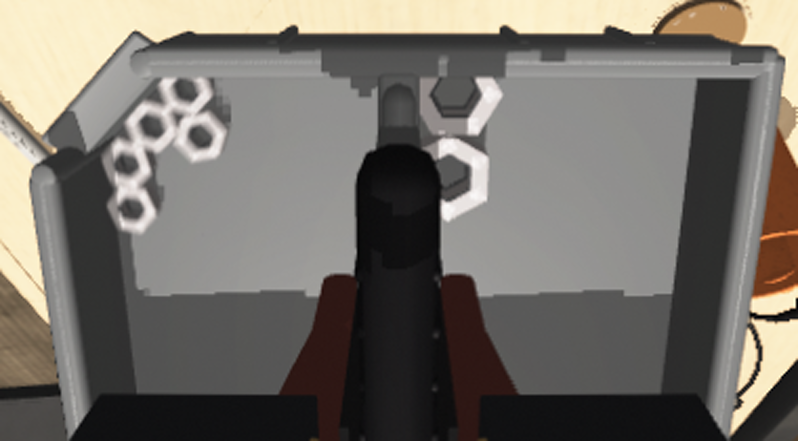

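The nuts are now packed along the lip wall. I'll pitch forward again so the final tip points at the corner.

send_rows:
  commands: "0 0 0 0 0 0 -1; 0 -0.4 0 -1 0 0 -1; 0 -0.6 0 -1.5 0 0 -1; 0 -0.6 0 -1.5 0 0 -1; 0 -0.6 0 -1.5 0 0 -1"

```text
t: 16.88
tcp_pos: [0.5275, 0.1352, 0.3894]
orientation: [1.837, 1.773, -0.45]
force: [-0.9, 0.0, -2.6]
width: 0.0157
```

send_rows:
  commands: "0 -0.6 0 -1.5 0 0 -1; 0 -0.6 0 -1.5 0 0 -1; 0 -0.6 0 -1.5 0 0 -1; 0 -0.6 0 -1.5 0 0 -1; 0 -0.4 0 -1 0 0 -1"

```text
t: 17.3
tcp_pos: [0.5001, 0.1339, 0.3841]
orientation: [1.753, 1.761, -0.335]
force: [0.2, -0.1, -3.4]
width: 0.0156
```

send_rows:
  commands: "-0.4 0 0 0 1 0 -1; -0.6 0 0 0 1.5 0 -1; -0.4 0 0 0 1 0 -1; 0 0 0 0 0 0 -1; 0 0 0 0 0 0 -1"

```text
t: 17.72
tcp_pos: [0.5003, 0.1222, 0.3927]
orientation: [1.783, 1.802, -0.285]
force: [0.0, 1.1, -3.3]
width: 0.0154
```

send_rows:
  commands: "0 0 0 0 0 0 -1; 0 0 0 0 0 0 -1; 0 0 0 0 0 0 -1; 0 0 0 0 0 0 -1; 0 0 0 0 0 0 -1"

```text
t: 18.13
tcp_pos: [0.5001, 0.1227, 0.3921]
orientation: [1.782, 1.803, -0.286]
force: [0.1, 0.3, -3.8]
width: 0.0158
```

```bash
python3 st.py; python3 look.py 16; python3 -c "
import cv2
p=cv2.imread('pics/w16.png')[150:360,130:510];cv2.imwrite('pics/c16.png',cv2.resize(p,None,fx=2.1,fy=2.1,interpolation=2))"
```

```text
t 18.1333 tcp [0.5001 0.1227 0.3921] q [ 0.363  0.3    1.921 -0.761  1.019  0.797] F [ 0.12  0.32 -3.81] M [0.615 0.34  0.022] w 0.015768649468041525
[[ 0.062  0.966  0.25 ]
 [ 0.841  0.084 -0.534]
 [-0.537  0.244 -0.808]]
```

View pics/c16.png

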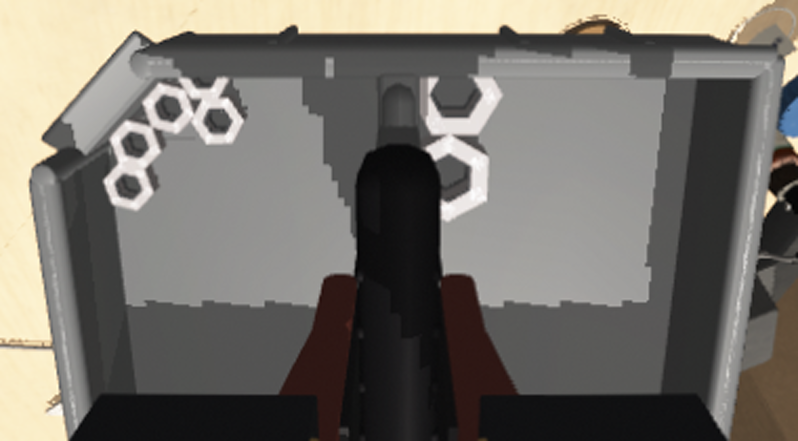

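View pics/s16.png

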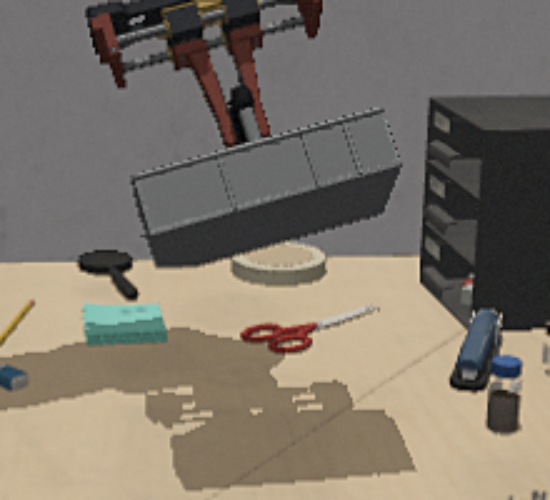

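send_rows:
  commands: "0 0 0 0 0 0 -1; 0 0 0 0 0 0 -1; 0 0 0 0 0 0 -1; 0 0 0 0 0 0 -1; 0 0 0 0 0 0 -1"

```text
t: 18.65
tcp_pos: [0.5, 0.1225, 0.3922]
orientation: [1.782, 1.803, -0.286]
force: [0.5, 0.2, -3.5]
width: 0.0156
```

```bash
python3 look.py 17; python3 -c "
import cv2
from h import *
from nuts import *
rep([(205,85),(168,106),(217,118),(134,144),(129,184),(458,98),(452,177)],130,150,2.1)
o=get_obs();Rm=R.from_rotvec(o['orientation']).as_matrix()
for p in [(0,0,.2466),(.042,-.072,.2426),(.06,-.09,.2466)]: print((o['tcp_pos']+Rm@np.array(p)).round(3))
a=cv2.imread('pics/w16.png')[150:300,130:400].astype(int);b=cv2.imread('pics/w17.png')[150:300,130:400].astype(int)
print('diff in tote',abs(a-b)[20:,20:].max(), (abs(a-b).max(2)>30).sum())"
python3 st.py
```

```text
[-53.2  45.5] to lip mm 19.1
[-64.1  39.5] to lip mm 8.2
[-50.4  36.1] to lip mm 22.4
[-74.9  28.5] to lip mm 13.8
[-77.5  16.6] to lip mm 26.0
[17.6 41.8] to lip mm 89.6
[16.4 18.7] to lip mm 91.4
[ 0.562 -0.009  0.193]
[0.494 0.022 0.156]
[0.479 0.034 0.139]
diff in tote 77 100
t 18.75 tcp [0.5    0.1225 0.3923] q [ 0.363  0.299  1.921 -0.761  1.019  0.797] F [-0.41  0.16 -2.62] M [0.6   0.369 0.058] w 0.015451083920609593
[[ 0.063  0.966  0.25 ]
 [ 0.842  0.084 -0.534]
 [-0.537  0.244 -0.808]]
```

```bash
python3 -c "
import cv2,numpy as np
a=cv2.imread('pics/w16.png').astype(int);b=cv2.imread('pics/w17.png').astype(int)
m=abs(a-b).max(2)>30;m[:150]=m[300:]=0;m[:,:130]=m[:,400:]=0;v,u=np.nonzero(m);print(sorted(zip(u.tolist(),v.tolist()))[::4])
cv2.imwrite('pics/c17.png',cv2.resize(b[150:360,130:510].astype('uint8'),None,fx=2.1,fy=2.1,interpolation=2))"
```

```text
[(153, 269), (196, 168), (212, 294), (226, 294), (227, 295), (232, 293), (242, 192), (261, 293), (281, 204), (333, 201), (359, 180), (363, 295), (366, 180), (368, 174), (369, 176), (373, 180), (376, 180), (380, 180), (383, 294), (386, 180), (390, 180), (393, 180), (397, 293), (398, 293), (399, 180)]
```

View pics/c17.png

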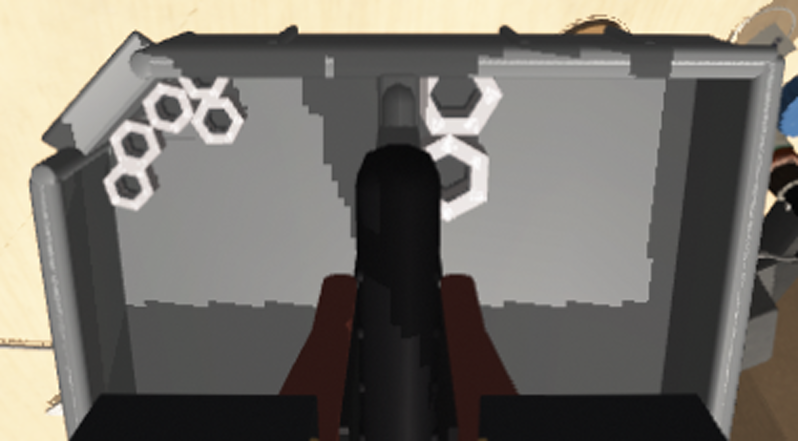

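The differences between the two frames lie only on shadow edges, and the nuts are at rest. Handing the job in.

```bash
python3 -c "
from plant import order
print(order.close_job())"
```

```text
the job is handed in; nothing more can be done
None
```

The tote is in the gripper (60 N set), tipped 36° towards the lip corner, with all five small nuts gathered there and both large nuts behind the divider. I tilted it front-down until the small nuts slid under the divider. I then rolled it left, nearly levelled the pitch to break a jam at the corner, and pitched it forward again. I handed the job in at about 19 s.

- **Nuts:** the small nuts are 8–26 mm from the lip point. The large ones are at about x = +16 and +18 mm in the tote's frame. Nothing was spilled.
- **At rest:** two pictures half a second apart differed only along shadow edges, so the nuts were still.
- **Height:** the tote's origin is at 0.193 m and the lip floor at 0.156 m. The lowest corner is about 0.14 m above the desk. These heights and the nut positions assume the tote did not shift in the grip; the wrist pictures showed no slip.
- **Disagreement:** the nuts did not slide at the stated 7–11°. They started at about 17–20°, so the tilts I used were steeper than planned.
- **Other things on the desk:** I did not measure the bystanders again. The arm and tote stayed above them the whole time, and those in view in the last side picture looked untouched.

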